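Seat the jar in the model shop's carousel and present it at the pointer

TASK

Pick up the loose lidded jar and lower it, without dropping or ramming it, into the one empty collar of the carousel until you feel it seat on the disc, and let go of it. Then take hold of the bar handle in the middle of the carousel, turn the carousel smoothly, so that the jar is not tipped, until it faces the pointer on the stand, square in line with it, and finish while still gripping the handle so that the carousel is held still there. Do not disturb the other things on the table.

Things in the scene. Friction and masses are not known exactly. Their poses are not given: they have to be found in the camera images.
- jar_center (a point): Centre of the loose jar, half-way up (38 mm above its underside): a round glass jar with a screw lid, 50 mm in diameter, 76 mm tall, about 0.15 to 0.3 kg, standing upright on the table to the left or right of the carousel (a wider open steel cup stands on the other side). z up along its axis.
- jar: The same jar; origin at the centre of its underside.
- pocket (a point): The empty collar on the carousel's disc: an aluminium ring, 66 mm outside and 58 mm inside diameter, 16 mm high. This point is the centre of the collar's floor, i.e. the disc's top, 44 mm above the table and 105 mm from the carousel's axis. It turns with the carousel. A seated jar has its centre 38 mm above this point.
- stand: The whole carousel, named by its fixed round stand (330 mm across, 20 mm high); origin on the axis at table height, its -x axis points to the pointer. The disc on it is 300 mm across. At quarter turns from the empty collar stand fixed pots: across from it a ceramic pot 60 mm wide, 70 tall; on the sides a square tin 56 mm wide, 75 tall, and a cardboard tube 48 mm wide, 85 tall. Sticks in these reach 163 mm above the table.
- handle (a point): The carousel's bar handle of dark wood, on a thin post on the axis: 64 mm long (its x axis), 14 mm thick (y), 36 mm tall (z). This point is its centre, on the carousel's axis, 167 mm above the table; the bar's top is at 185 mm. It turns with the carousel; its -x axis points towards the empty collar. Grip it across its thickness from above.
- carousel: The turning disc of the carousel (300 mm across) with its pots, collar and handle. Origin on the axis, 26 mm above the table, z up; its -x axis points to the empty collar. It starts 0.8 to 2.3 rad anticlockwise (seen from above) of the pointer, so turning it clockwise by that much brings the collar to the pointer. It stays where it is left: light bearing friction, 0.06 N m plus 0.1 N m per rad/s, no spring; stops at 3 rad either way.
- front (a point): Fixed point where the collar's centre (point pocket) must come to: in line with the pointer, 105 mm from the carousel's axis, 44 mm above the table.
- pointer (a point): Top of the little steel post at the outer end of the pointer, a narrow steel bar that sticks out of the edge of the fixed round stand (330 mm across, 20 mm high), roughly towards the robot. This point is 40 mm above the table and 203 mm from the carousel's axis.
- cup: Bystander: open steel cup, 68 mm across the mouth, 85 mm tall. Origin under its centre.
- tape: Bystander: roll of paper tape lying flat, 70 mm across, 24 mm high. Origin under its centre.
- glue: Bystander: white glue bottle, 52 mm in diameter, 150 mm tall. Origin under its centre.
- house: Bystander: model house of plywood with a white gable roof, about 122 by 88 mm, 90 mm tall. Origin under its centre.
- hill: Bystander: stepped plywood terrain model, 160 by 110 mm, 48 mm tall. Origin under its centre.
- tree: Bystander: model tree on a round foot, 44 mm wide, about 105 mm tall. Origin under its centre.
- brush: Bystander: hand brush lying on the table.
- mallet: Bystander: hammer lying on the table.

How it is judged:
By the outcome, as a careful person would: the job done as asked, in the order asked, and still so for the second after the job is handed in, while the arm keeps its last pose, push and grip.
It also fails if it takes over 67 s, if anything falls off the work surface, if the arm or the gripper's body presses on something with over 40 N, if the wrist force passes 120 N, or if a joint passes its speed limit or range.

ROBOT

A 7-joint arm with a two-finger parallel gripper is mounted at the origin on the work surface. World frame = base frame: x ahead of the robot, y to its left, z up, the work surface at z = 0. Lengths are in m, angles in rad, forces in N, time in s.
With the tool pointing down it reaches from about 0.425 to 0.925 m from the base axis. Payload 6.8 kg.
Tool frame: the origin (TCP) lies at the very end of the fingers, on their centre line; the grasp point (between the pads) lies bot.grip_point_offset behind it (bot.grip_point_offset is the distance from the TCP to the grasp point, in m); z points along the fingers, y is the line along which they close (so a half turn about z gives the same grasp; the last joint's range is limited). The gripper opens to 85 mm and grips with 20 to 120 N. Pads are 22 mm wide; open, the fingers measure 114 mm over their backs; the gripper's body (76 mm by 85 mm) begins 54 mm behind the grasp point. The pads swing forward as they close: fully open they stand 13 mm farther back than shut.
Start: joints at [-1.309, 0.477, 0.022, 1.555, -0.011, 1.109, -0.083], TCP at [0.244, 0.629, 0.231] pointing down, gripper open.
Joint ranges: [-2.96, 2.96], [-0.34, 2.1], [-1.41, 1.46], [0.24, 2.44], [-1.37, 4.51], [0.17, 1.92], [-2.96, 2.96]. Speed limits (rad/s): [2.39, 2.39, 3.14, 3.14, 3.14, 3.14, 3.14].

INTERFACE

Orientations are given as a unit quaternion [w, x, y, z].
In Python, from station import bot, imaging gives the robot as it stands. The module is installed in compiled form; this text tells all that it offers.
- The arm moves only by the tool carry_out, never from a script. Its argument "targets" is one flat list of numbers, 5 for each row, row after row: the closure in counts, from 0 (fully open) to 255 (shut), then the shift along the world's x, y, z in mm, then the turn about the world's z in degrees. A call has 1 to 20 rows; each row shifts and turns the commanded pose from where the row before left it; what a row does not reach is not made up. A row lasts 1/10 s, in which the tool goes at most 50 mm and 8.59 degrees, less where a joint would pass 70% of its speed; a pose out of reach is approached as far as the arm can. A call is refused whole if a number of a shift passes 50 or a number of a turn 8.59, either way. A call with a gripper value outside its range is refused whole. The fingers move at their own pace and stop on an object; "newtons" is the grip in N (left out, the last holds). Time passes only in rows, so rows that do not move let the fingers close. It gives the time, the measured TCP pose, the force, the opening and the grip force at its end, in the units of the state.
- bot.get_obs(): the state, without advancing time (a new reading comes with each control period).
- imaging.read_camera(name): name is "side" or "top" or "wrist"; returns a dict with "frame" (384x512x3 uint8, red, green, blue), "fov_y" (degrees; the focal length in pixels is half the picture's height over the tangent of half this angle, whatever the lens; pixels are square), "cx", "cy" (the principal point, pixels), "k1" (the pictures are not rectified: a ray, as slopes to the right and down, at radius r is drawn at 1 + k1 r^2 times it, then the intrinsics apply), "pose" (4x4, takes a point from camera to world coordinates); the wrist camera has in their place "tool_from_camera" (4x4, takes a point from camera to tool coordinates, whose origin is the TCP and whose axes are the flange's). Camera axes: x right, y up, looking along -z (the intrinsics and any distortion apply to the point x, -y, -z); pixel columns grow to the right and rows downward; lengths in m; the calibration is good to about 2 mm. A picture is of the moment at which its call begins: read the wrist's pose just before it. There is no depth.
- bot.hand_in(): hands the job in; it is judged then, once.
The state is a dict: "t": time; "q": joint angles; "joint_vel": joint speeds; "joint_torque": joint torques, N m; "eef_pos": TCP position; "tool_rot": TCP orientation; "contact_force": force on the tool from outside, world axes, zero at the start; "torque": the same for the moment, N m; "gripper_width": opening from 0.0 (shut) to 1.0 (fully open); "grasp_force": force on a finger pad.
Only numpy, scipy, OpenCV 4.12 (cv2) and the standard library are available. Lean on these libraries where they do the work, as an engineer would, in place of code of your own. Each camera call takes 0.05 s, during which the arm holds its last target. There are 200 camera calls.

## Working session

There is one attempt and no reset: what is moved stays moved. The work goes in short steps, Python scripts to look and compute and a tool call to move; the robot and the scene stay as the last step left them, time stands still between calls to the robot, and variables do not carry over. Pictures are saved under pics/ and viewed, at most 10 in all, crops included, and the job is handed in when it is done.

Besides the shell and the picture viewer there is one more tool, called after "Request:" as a command line: name --argument value ..., lists and objects as JSON in quotes. carry_out: Moves the arm, as the interface text tells. Its arguments: {"type":"object","properties":{"targets":{"type":"array","items":{"type":"number"}},"newtons":{"type":"number"}},"required":["targets"]}

```bash
mkdir -p pics; cat > h.py <<'E'
import numpy as np, cv2, pickle
from scipy.spatial.transform import Rotation as R
from station import bot, imaging
def shot(name, fn):
    o=bot.get_obs(); c=imaging.read_camera(name)
    if name=="wrist":
        T=np.eye(4); q=o["tool_rot"]; T[:3,:3]=R.from_quat([q[1],q[2],q[3],q[0]]).as_matrix(); T[:3,3]=o["eef_pos"]
        c["pose"]=T@np.array(c["tool_from_camera"])
    cv2.imwrite(f"pics/{fn}.png", c["frame"][:,:,::-1]); pickle.dump(c,open(f"pics/{fn}.pkl","wb")); return c
def load(fn): return pickle.load(open(f"pics/{fn}.pkl","rb"))
def f_(c): return c["frame"].shape[0]/2/np.tan(np.radians(c["fov_y"])/2)
def ray(c,u,v):
    f=f_(c); d=np.array([u-c["cx"],v-c["cy"]])/f; s=d.copy()
    for _ in range(30): s=d/(1+c["k1"]*(s@s))
    P=np.array(c["pose"]); return P[:3,3], P[:3,:3]@np.array([s[0],-s[1],-1])
def at(c,u,v,z):
    o,d=ray(c,u,v); return o+d*(z-o[2])/d[2]
def proj(c,p):
    P=np.array(c["pose"]); x=P[:3,:3].T@(np.array(p)-P[:3,3]); s=np.array([x[0],-x[1]])/-x[2]
    return s*(1+c["k1"]*(s@s))*f_(c)+[c["cx"],c["cy"]]
E
python3 - <<'E'
from h import *
np.set_printoptions(precision=4,suppress=True)
o=bot.get_obs()
for k in o: print(k,o[k])
print(bot.grip_point_offset)
for n in ["top","side"]:
    c=shot(n,n+"0"); print(n,c["fov_y"],c["k1"],c["pose"])
a=cv2.imread("pics/top0.png"); cv2.imwrite("pics/top0b.png",cv2.resize(a,(800,600),interpolation=cv2.INTER_CUBIC))
E
```

```text
t 0.0
q [-1.3091  0.4778  0.0224  1.5565 -0.0115  1.1093 -0.0831]
joint_vel [ 0.0003 -0.     -0.0011 -0.0009 -0.0004 -0.0003 -0.0006]
joint_torque [  0.0001 -59.645    1.608  -28.1206   0.0124   0.0095   0.    ]
eef_pos [0.2438 0.6288 0.2303]
tool_rot [-0.0001  0.1839  0.983  -0.0009]
contact_force [ 0.6118 -0.0916  0.1638]
torque [-0.0162  0.0082  0.0158]
grasp_force 0.0
gripper_width 1.0010479511389376
0.0187
top 51.93370197045395 -0.1082709276328726 [[-0.0179  0.9898 -0.1415  0.3174]
 [-0.9998 -0.0185 -0.003  -0.0335]
 [-0.0056  0.1414  0.9899  1.6098]
 [ 0.      0.      0.      1.    ]]
side 44.556554305362425 -0.09840513121916948 [[ 0.7122  0.5133 -0.4788 -0.1949]
 [-0.7019  0.5257 -0.4806 -0.7609]
 [ 0.0051  0.6784  0.7347  1.2416]
 [ 0.      0.      0.      1.    ]]
```

View pics/top0b.png

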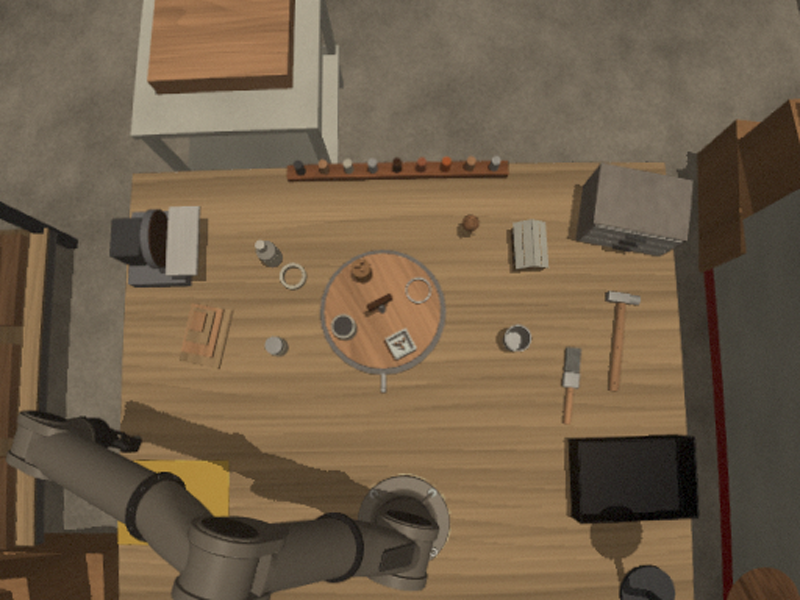

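View pics/side0.png

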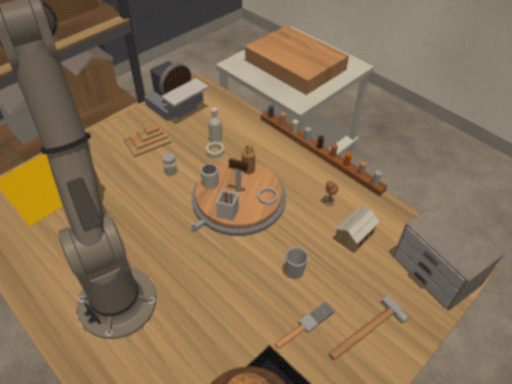

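The top view (800x600 scale) shows the jar at about (275,345), collar (418,290), handle (378,303) and pointer post (383,388). The cup is on the right at (516,338). I'll enlarge for pixel readings.

```bash
python3 - <<'E'
import cv2
a=cv2.imread("pics/top0.png")[150:258,150:310]; cv2.imwrite("pics/c1.png",cv2.resize(a,None,fx=5,fy=5,interpolation=cv2.INTER_CUBIC))
E
```

```text
(no output)
```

View pics/c1.png

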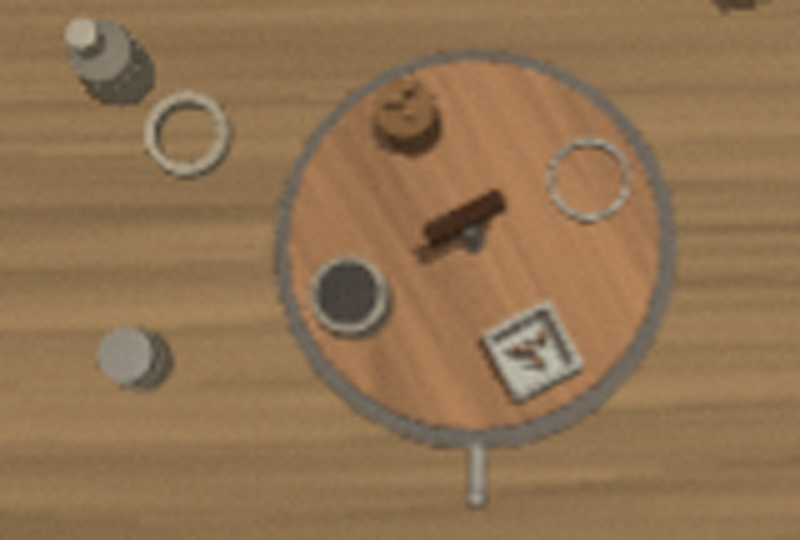

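In the crop: jar lid centre (126,355), collar ring centre (589,179), pointer post (477,500), stand outline centre about (476,249), handle bar top about (466,214).

```bash
cat >> h.py <<'E'
def crop(c,U,V,z,k=5,x0=150,y0=150): return at(c,(U+.5)/k-.5+x0,(V+.5)/k-.5+y0,z)
E
python3 - <<'E'
from h import *
np.set_printoptions(precision=4,suppress=True)
c=load("top0")
for n,U,V,z in [("jar",126,355,.076),("collar",589,179,.06),("pointer",477,500,.04),("stand",476,249,.02),("handle",466,212,.185),("h-",506,198,.185),("h+",425,236,.185),("cup",516*3.2-750,338*3.2-750,.085),("glue",82,34,.15),("pot",349,296,.114),("tin",530,353,.119),("tube",407,112,.129)]:
    print(n,crop(c,U,V,z))
E
```

```text
jar [0.4506 0.3148 0.076 ]
collar [ 0.5863 -0.0514  0.06  ]
pointer [0.3339 0.0421 0.04  ]
stand [0.5372 0.0413 0.02  ]
handle [0.5419 0.0406 0.185 ]
h- [0.5517 0.0111 0.185 ]
h+ [0.5247 0.0707 0.185 ]
cup [ 0.4571 -0.2916  0.085 ]
glue [0.6911 0.3357 0.15  ]
pot [0.4897 0.1345 0.114 ]
tin [ 0.4432 -0.0033  0.119 ]
tube [0.6292 0.0879 0.129 ]
```

Request:
carry_out --targets '[0, 15, -22, 0, -3, 0, 15, -22, 0, -3, 0, 15, -22, 0, -3, 0, 15, -22, 0, -3, 0, 15, -22, 0, -3, 0, 15, -22, 0, -3, 0, 15, -22, 0, -3, 0, 15, -22, 0, -3, 0, 15, -22, 0, -3, 0, 15, -22, 0, -3, 0, 15, -23, 0, -3, 0, 15, -23, 0, -3, 0, 14, -24, 0, -3, 0, 12, -24, 0, -2, 0, 0, 0, 0, 0, 0, 0, 0, 0, 0, 0, 0, 0, 0, 0]' --newtons 50

```text
t: 1.8
eef_pos: [0.4496, 0.316, 0.2313]
tool_rot: [-0.0, 0.516, 0.857, 0.0]
contact_force: [0.2, 0.8, 0.0]
gripper_width: 1.007
grasp_force: 0.0
```

```bash
python3 - <<'E'
from h import *
np.set_printoptions(precision=4,suppress=True)
c=shot("wrist","w1"); o=bot.get_obs(); print(o["q"],o["eef_pos"],o["tool_rot"],c["pose"],c["fov_y"],c["k1"])
print(proj(c,[.4506,.3148,.076]),proj(c,[.4506,.3148,0]))
a=cv2.imread("pics/w1.png"); cv2.imwrite("pics/w1b.png",cv2.resize(a,(768,576)))
E
```

```text
[-0.9546  0.2737  0.2764  1.8732 -0.088   1.0064 -0.1539] [0.4494 0.3163 0.2312] [-0.0003  0.5158  0.8567  0.0001] [[ 0.8844 -0.4472 -0.1334  0.4153]
 [ 0.4666  0.8476  0.2525  0.3792]
 [ 0.0002 -0.2856  0.9584  0.3744]
 [ 0.      0.      0.      1.    ]] 63.13762599974985 -0.041580618864309436
[258.4604 175.6778] [258.2324 160.7215]
```

View pics/w1b.png

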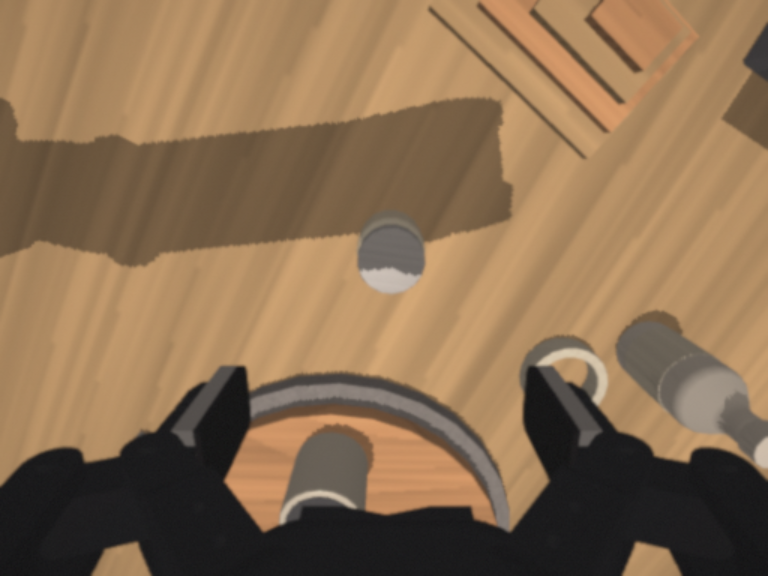

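The jar's lid is centred at about (391,260) in the 1.5x wrist view; nothing near it obstructs the fingers.

```bash
python3 - <<'E'
from h import *
c=load("w1"); print(crop(c,391,260,.076,1.5,0,0), crop(c,358,260,.076,1.5,0,0),crop(c,425,260,.076,1.5,0,0))
E
```

```text
[0.45118409 0.31797103 0.076     ] [0.43211067 0.30791169 0.076     ] [0.47083626 0.32834424 0.076     ]
```

Request:
carry_out --targets '[0, 1, 0, -20, 0, 0, 0, 1, -20, 0, 0, 0, 0, -20, 0, 0, 0, 0, -20, 0, 0, 0, 0, -20, 0, 0, 0, 0, -20, 0, 0, 0, 0, -20, 0, 0, 0, 0, -20, 0, 0, 0, 0, -20, 0, 0, 0, 0, -12, 0, 0, 0, 0, -8, 0, 0, 0, 0, 0, 0, 60, 0, 0, 0, 0, 100, 0, 0, 0, 0, 150, 0, 0, 0, 0, 200, 0, 0, 0, 0, 255, 0, 0, 0, 0, 255, 0, 0, 0, 0, 255, 0, 0, 0, 0, 255, 0, 0, 0, 0]' --newtons 40

```text
t: 3.85
eef_pos: [0.4516, 0.3169, 0.0325]
tool_rot: [0.0, 0.517, 0.856, 0.001]
contact_force: [-0.4, -0.6, 4.9]
gripper_width: 0.562
grasp_force: 40.8
```

Request:
carry_out --targets '[255, 0, 0, 3, 0, 255, 0, 0, 7, 0, 255, 0, 0, 15, 0, 255, 0, 0, 20, 0, 255, 0, 0, 20, 0, 255, 0, 0, 20, 0, 255, 0, 0, 20, 0, 255, 0, 0, 20, 0, 255, 0, 0, 20, 0, 255, 0, 0, 20, 0, 255, 0, 0, 20, 0, 255, 0, 0, 20, 0, 255, 0, 0, 15, 0, 255, 0, 0, 5, 0, 255, 0, 0, 0, 0]'

```text
t: 5.35
eef_pos: [0.4512, 0.3164, 0.2575]
tool_rot: [0.0, 0.517, 0.856, 0.001]
contact_force: [-0.6, -0.5, -2.4]
gripper_width: 0.564
grasp_force: 41.7
```

Request:
carry_out --targets '[255, 2, -6, 0, 0, 255, 4, -12, 0, 0, 255, 7, -20, 0, 0, 255, 8, -22, 0, 0, 255, 8, -22, 0, 0, 255, 8, -22, 0, 0, 255, 8, -22, 0, 0, 255, 8, -22, 0, 0, 255, 8, -22, 0, 0, 255, 8, -22, 0, 0, 255, 8, -22, 0, 0, 255, 8, -22, 0, 0, 255, 8, -22, 0, 0, 255, 8, -22, 0, 0, 255, 8, -22, 0, 0, 255, 8, -22, 0, 0, 255, 8, -22, 0, 0, 255, 7, -16, 0, 0, 255, 4, -10, 0, 0, 255, 0, 0, 0, 0]'

```text
t: 7.35
eef_pos: [0.5866, -0.0581, 0.2558]
tool_rot: [-0.0, 0.518, 0.855, -0.001]
contact_force: [0.3, -0.1, -1.4]
gripper_width: 0.561
grasp_force: 41.7
```

```bash
python3 - <<'E'
from h import *
np.set_printoptions(precision=4,suppress=True)
c=shot("wrist","w2"); o=bot.get_obs(); print(o["q"],o["eef_pos"],o["contact_force"],o["gripper_width"])
print(1.5*proj(c,[.5863,-.0514,.06]))
a=cv2.imread("pics/w2.png"); cv2.imwrite("pics/w2b.png",cv2.resize(a,(768,576)))
shot("top","top2"); shot("side","side2")
E
```

```text
[-0.3899  0.3351  0.4862  1.7646 -0.1743  1.0858  0.6388] [ 0.5865 -0.0564  0.2558] [ 0.0692  0.476  -1.9874] 0.5602485663418426
[391.3184 239.8883]
```

View pics/w2b.png

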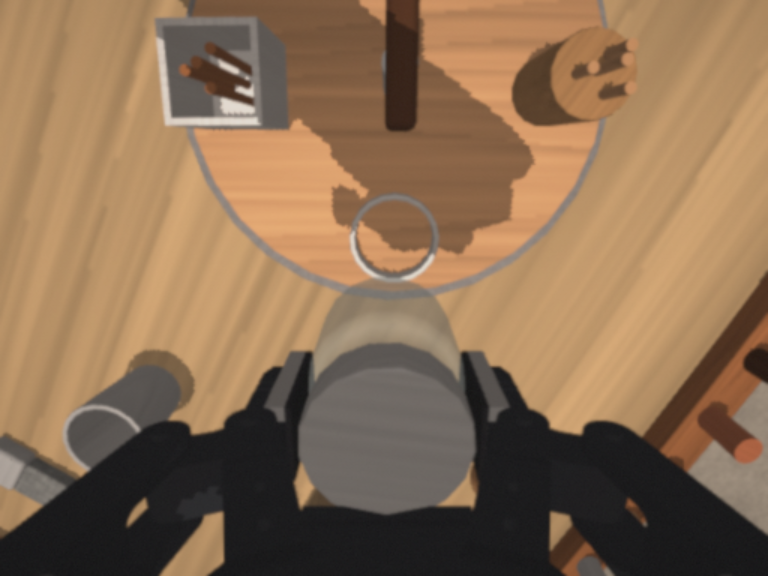

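The collar ring is centred at about (394,238) in the 1.5x wrist view and the held jar's lid at (387,438). The handle bar runs vertically, ending at (400,127).

```bash
python3 - <<'E'
from h import *
np.set_printoptions(precision=4,suppress=True)
c=load("w2"); g=lambda U,V,z: crop(c,U,V,z,1.5,0,0)
p=g(394,238,.06); print("collar",p, g(350,238,.06)-g(438,238,.06)); print("jar lid",g(387,438,.299),g(299,438,.299)-g(475,438,.299))
a,b=g(400.5,127,.185),g(404.5,2,.185); print("bar",a,b,np.degrees(np.arctan2(*(a-b)[1::-1])))
d=p[:2]-[.537,.0415]; print(np.hypot(*d),np.degrees(np.arctan2(d[1],d[0])))
print("ptr",g(404,127,.149))
E
```

```text
collar [ 0.5871 -0.0492  0.06  ] [-0.0571 -0.0299  0.    ]
jar lid [ 0.5846 -0.0557  0.299 ] [-0.0386 -0.0202  0.    ]
bar [0.5541 0.0155 0.185 ] [0.5325 0.0596 0.185 ] -63.90612577807542
0.10360851169067797 -61.05834532435956
ptr [0.5559 0.018  0.149 ]
```

Request:
carry_out --targets '[255, 1, 3, -4, 0, 255, 0, 3, -10, 0, 255, 0, 0, -12, 0, 255, 0, 0, -15, 0, 255, 0, 0, -15, 0, 255, 0, 0, -15, 0, 255, 0, 0, -15, 0, 255, 0, 0, -15, 0, 255, 0, 0, -15, 0, 255, 0, 0, -12, 0, 255, 0, 0, -10, 0, 255, 0, 0, -5, 0, 255, 0, 0, 0, 0, 255, 0, 0, 0, 0]'

```text
t: 8.9
eef_pos: [0.5884, -0.0497, 0.1137]
tool_rot: [0.0, 0.516, 0.856, 0.0]
contact_force: [-0.5, 0.1, -1.5]
gripper_width: 0.561
grasp_force: 41.7
```

```bash
python3 - <<'E'
from h import *
np.set_printoptions(precision=4,suppress=True)
c=shot("wrist","w3"); o=bot.get_obs(); print(o["eef_pos"],o["contact_force"],o["gripper_width"])
a=cv2.imread("pics/w3.png")[100:384,90:430]; a=cv2.resize(a,None,fx=1.5,fy=1.5)
s=shot("side","side3"); u,v=proj(s,[.5867,-.0502,.07]).astype(int); x0,y0=u-35,v-45; print(x0,y0)
b=cv2.resize(cv2.imread("pics/side3.png")[y0:y0+71,x0:x0+48],None,fx=6,fy=6,interpolation=cv2.INTER_CUBIC)
cv2.imwrite("pics/w3b.png",np.hstack([a,b]))
E
```

```text
[ 0.5885 -0.0497  0.1139] [ 0.0696  0.1444 -1.7008] 0.5587360478549379
232 147
```

View pics/w3b.png

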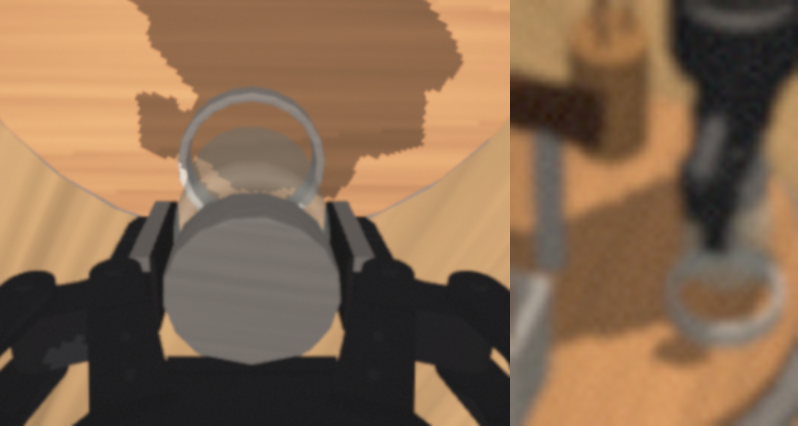

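The collar ring (columns 180–324, far edge at row 88) and the jar (164–340, bottom far edge at about row 128) line up in column; next the radial check.

```bash
python3 - <<'E'
from h import *
np.set_printoptions(precision=4,suppress=True)
c=load("w3"); g=lambda U,V,z: crop(c,U,V,z,1.5,90,100)
r=np.array([.88,.469])  # closing dir
n=np.array([-.469,.88]) # toward axis
t=np.array([.5885,-.0497])
def rel(n_,p): print(n_,p,"close",1e3*(p[:2]-t)@r,"inward",1e3*(p[:2]-t)@n)
rel("collar far(33)",g(252,88,.06)); rel("L",g(180,158,.06)); rel("R",g(324,158,.06))
rel("jar bottom far(25)",g(252,128,.0815)); rel("lidL",g(164,285,.1575));rel("lidR",g(340,285,.1575));rel("lid near",g(252,363,.1575)); rel("lid far",g(252,214,.1575))
E
```

```text
collar far(33) [ 0.5718 -0.0192  0.06  ] close -0.42707351596346044 inward 34.66126943215586
L [ 0.5581 -0.062   0.06  ] close -32.494263065198055 inward 3.419602848405024
R [ 0.6148 -0.0322  0.06  ] close 31.361173629086316 inward 3.073472319548099
jar bottom far(25) [ 0.5772 -0.0296  0.0815] close -0.5339020525737066 inward 23.048945419978743
lidL [ 0.5666 -0.0563  0.1575] close -22.3589977872956 inward 4.448446240731015
lidR [ 0.6049 -0.0362  0.1575] close 20.75573832187726 inward 4.199086794463076
lid near [ 0.5968 -0.0672  0.1575] close -0.9152463871149399 inward -19.317674747196573
lid far [ 0.5768 -0.0292  0.1575] close -0.7187784140937801 inward 23.5198789949902
```

Request:
carry_out --targets '[255, -1, 1, -4, 0, 255, 0, 0, -5, 0, 255, 0, 0, -4, 0, 255, 0, 0, -3, 0, 255, 0, 0, -3, 0, 255, 0, 0, -2, 0, 255, 0, 0, -2, 0, 255, 0, 0, -2, 0, 255, 0, 0, -2, 0, 255, 0, 0, 0, 0]'

```text
t: 10.0
eef_pos: [0.5868, -0.0486, 0.0861]
tool_rot: [-0.0, 0.516, 0.856, -0.0]
contact_force: [-0.6, -0.3, -1.8]
gripper_width: 0.559
grasp_force: 41.7
```

Request:
carry_out --targets '[255, 0, 0, -2, 0, 255, 0, 0, -2, 0, 255, 0, 0, -2, 0, 255, 0, 0, -1, 0, 255, 0, 0, 0, 0]'

```text
t: 10.5
eef_pos: [0.5868, -0.0486, 0.0791]
tool_rot: [-0.0, 0.516, 0.856, -0.0]
contact_force: [0.1, 0.5, -1.6]
gripper_width: 0.563
grasp_force: 41.7
```

Request:
carry_out --targets '[255, 0, 0, -1, 0, 255, 0, 0, -1, 0, 255, 0, 0, 0, 0]'

```text
t: 10.8
eef_pos: [0.5869, -0.0486, 0.0772]
tool_rot: [-0.0, 0.516, 0.856, -0.0]
contact_force: [-0.2, -0.3, -2.0]
gripper_width: 0.558
grasp_force: 41.7
```

Request:
carry_out --targets '[255, 0, 0, -0.5, 0, 255, 0, 0, 0, 0]'

```text
t: 11.0
eef_pos: [0.587, -0.0486, 0.0768]
tool_rot: [-0.0, 0.516, 0.856, 0.0]
contact_force: [0.2, 0.4, -1.3]
gripper_width: 0.562
grasp_force: 41.7
```

Request:
carry_out --targets '[255, 0, 0, -0.5, 0, 255, 0, 0, 0, 0]'

```text
t: 11.2
eef_pos: [0.5871, -0.0486, 0.0766]
tool_rot: [0.0, 0.516, 0.856, 0.0]
contact_force: [-0.9, -0.2, 1.5]
gripper_width: 0.559
grasp_force: 42.0
```

Request:
carry_out --targets '[255, 0, 0, -0.5, 0, 255, 0, 0, 0, 0]'

```text
t: 11.4
eef_pos: [0.5876, -0.0484, 0.0765]
tool_rot: [0.0, 0.516, 0.856, 0.001]
contact_force: [-1.5, 0.3, 4.3]
gripper_width: 0.562
grasp_force: 42.4
```

Request:
carry_out --targets '[255, 0, 0, -0.5, 0, 255, 0, 0, 0, 0]'

```text
t: 11.6
eef_pos: [0.588, -0.0483, 0.0765]
tool_rot: [0.001, 0.516, 0.856, 0.001]
contact_force: [-1.3, 1.6, 8.1]
gripper_width: 0.56
grasp_force: 42.7
```

Seated at the expected height, with 8 N. I'll relieve it, release, and go up.

Request:
carry_out --targets '[255, 0, 0, 1, 0, 255, 0, 0, 0, 0, 110, 0, 0, 0, 0, 80, 0, 0, 0, 0, 50, 0, 0, 0, 0, 20, 0, 0, 0, 0, 0, 0, 0, 0, 0, 0, 0, 0, 0, 0, 0, 0, 0, 4, 0, 0, 0, 0, 8, 0, 0, 0, 0, 15, 0, 0, 0, 0, 20, 0, 0, 0, 0, 25, 0, 0, 0, 0, 25, 0, 0, 0, 0, 25, 0, 0, 0, 0, 25, 0, 0, 0, 0, 25, 0, 0, 0, 0, 15, 0, 0, 0, 0, 8, 0, 0, 0, 0, 0, 0]'

```text
t: 13.6
eef_pos: [0.5875, -0.0488, 0.273]
tool_rot: [0.001, 0.517, 0.856, 0.001]
contact_force: [0.1, 0.1, -0.9]
gripper_width: 1.0
grasp_force: 0.0
```

```bash
python3 - <<'E'
from h import *
np.set_printoptions(precision=4,suppress=True)
c=shot("wrist","w4"); o=bot.get_obs(); print(o["q"],o["eef_pos"],o["contact_force"],o["gripper_width"])
a=cv2.imread("pics/w4.png"); cv2.imwrite("pics/w4b.png",cv2.resize(a,(768,576)))
E
```

```text
[-0.4095  0.3188  0.4921  1.7477 -0.166   1.1156  0.6202] [ 0.5869 -0.0486  0.2718] [-0.3678 -0.3563 -0.1656] 0.9966558781580609
```

View pics/w4b.png

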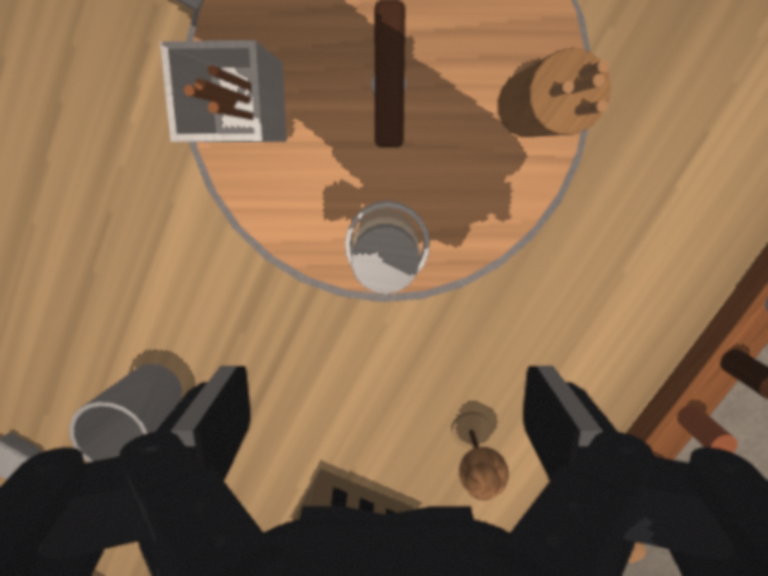

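The jar sits upright inside the collar at (388,250). The handle bar runs vertically at columns 375–404, rows 2–147 (1.5x view).

```bash
python3 - <<'E'
from h import *
np.set_printoptions(precision=4,suppress=True)
c=load("w4"); g=lambda U,V,z: crop(c,U,V,z,1.5,0,0)
a,b,e=g(389.5,132,.185),g(390.5,3,.185),g(389.5,147,.149)
for p in (a,b,e): print(p,np.hypot(*(p[:2]-[.537,.0415])))
print((a+b)/2,np.degrees(np.arctan2(*(a-b)[1::-1])),np.linalg.norm(a-b)); print(g(404,100,.185)-g(375,100,.185))
p=g(387,243,.06);d=p[:2]-[.537,.0415]; print("collar",p,np.hypot(*d),np.degrees(np.arctan2(d[1],d[0])))
o=bot.get_obs();q=o["tool_rot"];m=R.from_quat([q[1],q[2],q[3],q[0]]).as_matrix();print(m[:,1],np.degrees(np.arctan2(m[1,1],m[0,1])))
t=.037/ (.149-0)
E
```

```text
[0.5517 0.0213 0.185 ] 0.024948949549663302
[0.5264 0.07   0.185 ] 0.030385221683643847
[0.5552 0.0154 0.149 ] 0.03178489988084565
[0.5391 0.0457 0.185 ] -62.60611094119428 0.05482151003436166
[0.0119 0.0063 0.    ]
collar [ 0.5876 -0.0482  0.06  ] 0.10302092909833488 -60.578454206263096
[0.8845 0.4665 0.0009] 27.806836448474776
```

Request:
carry_out --targets '[0, -5, 9, 0, 0, 0, -8, 15, 0, 0, 0, -9, 17, 0, 0, 0, -9, 17, 0, 0, 0, -9, 17, 0, 0, 0, -6, 11, 0, 0, 0, -3, 6, 0, 0, 0, 0, 0, -10, 0, 0, 0, 0, -15, 0, 0, 0, 0, -20, 0, 0, 0, 0, -20, 0, 0, 0, 0, -20, 0, 0, 0, 0, -17, 0, 0, 0, 0, -12, 0, 0, 0, 0, -7, 0, 0, 0, 0, 0, 0, 0, 0, 0, 0, 0]'

```text
t: 15.35
eef_pos: [0.5384, 0.0432, 0.1507]
tool_rot: [0.0, 0.517, 0.856, 0.0]
contact_force: [-0.2, 0.9, 0.2]
gripper_width: 0.998
grasp_force: 0.0
```

Request:
carry_out --targets '[80, 0, 0, 0, 0, 140, 0, 0, 0, 0, 190, 0, 0, 0, 0, 255, 0, 0, 0, 0, 255, 0, 0, 0, 0, 255, 0, 0, 0, 0, 255, 0, 0, 0, 0, 255, 0, 0, 0, 0, 255, 0, 0, 0, 0]' --newtons 30

```text
t: 16.25
eef_pos: [0.54, 0.0445, 0.151]
tool_rot: [0.002, 0.516, 0.857, 0.002]
contact_force: [5.0, 3.0, -1.9]
gripper_width: 0.176
grasp_force: 29.3
```

```bash
python3 - <<'E'
from h import *
np.set_printoptions(precision=4,suppress=True)
o=bot.get_obs()
for k in ["q","eef_pos","tool_rot","contact_force","torque","gripper_width","grasp_force"]: print(k,o[k])
E
```

```text
q [-0.529   0.3714  0.413   1.9776 -0.2001  0.8268  0.4807]
eef_pos [0.54   0.0445 0.151 ]
tool_rot [0.0016 0.5161 0.8565 0.0017]
contact_force [ 5.0206  3.0322 -1.8954]
torque [ 0.4779 -0.9431 -0.0235]
gripper_width 0.17627996907806784
grasp_force 29.281353056430817
```

Request:
carry_out --targets '[255, 1, 0.5, 0, 0, 255, 1, 0.5, 0, 0, 255, 0, 0, 0, 0, 255, 0, 0, 0, 0]' --newtons 60

```text
t: 16.65
eef_pos: [0.5401, 0.0445, 0.151]
tool_rot: [-0.0, 0.516, 0.856, 0.0]
contact_force: [-1.6, 1.6, 6.6]
gripper_width: 0.157
grasp_force: 58.6
```

Request:
carry_out --targets '[255, 0, 0, 0, -0.2, 255, 0, 0, 0, -0.4, 255, 0, 0, 0, -0.7, 255, 0, 0, 0, -1, 255, 0, 0, 0, -1.2, 255, 0, 0, 0, -1.5, 255, 0, 0, 0, -1.5, 255, 0, 0, 0, -1.5, 255, 0, 0, 0, -1.5, 255, 0, 0, 0, -1.5, 255, 0, 0, 0, -1.5, 255, 0, 0, 0, -1.5, 255, 0, 0, 0, -1.5, 255, 0, 0, 0, -1.5, 255, 0, 0, 0, -1.2, 255, 0, 0, 0, -1, 255, 0, 0, 0, -0.7, 255, 0, 0, 0, -0.4, 255, 0, 0, 0, -0.2, 255, 0, 0, 0, 0]'

```text
t: 18.65
eef_pos: [0.5402, 0.0446, 0.151]
tool_rot: [-0.0, 0.661, 0.751, 0.0]
contact_force: [-0.9, 0.4, 7.4]
gripper_width: 0.156
grasp_force: 58.6
```

Request:
carry_out --targets '[255, 0, 0, 0, -0.3, 255, 0, 0, 0, -0.6, 255, 0, 0, 0, -0.9, 255, 0, 0, 0, -1.2, 255, 0, 0, 0, -1.5, 255, 0, 0, 0, -1.5, 255, 0, 0, 0, -1.5, 255, 0, 0, 0, -1.5, 255, 0, 0, 0, -1.5, 255, 0, 0, 0, -1.5, 255, 0, 0, 0, -1.5, 255, 0, 0, 0, -1.5, 255, 0, 0, 0, -1.5, 255, 0, 0, 0, -1.5, 255, 0, 0, 0, -1.5, 255, 0, 0, 0, -1.5, 255, 0, 0, 0, -1.5, 255, 0, 0, 0, -1.5, 255, 0, 0, 0, -1.5, 255, 0, 0, 0, -1.5]'

```text
t: 20.65
eef_pos: [0.5403, 0.0445, 0.151]
tool_rot: [-0.0, 0.818, 0.575, 0.0]
contact_force: [0.3, 0.8, 7.7]
gripper_width: 0.158
grasp_force: 58.6
```

Request:
carry_out --targets '[255, 0, 0, 0, -1.5, 255, 0, 0, 0, -1.5, 255, 0, 0, 0, -1.5, 255, 0, 0, 0, -1.5, 255, 0, 0, 0, -1.5, 255, 0, 0, 0, -1.5, 255, 0, 0, 0, -1.5, 255, 0, 0, 0, -1.5, 255, 0, 0, 0, -1.5, 255, 0, 0, 0, -1.5, 255, 0, 0, 0, -1.5, 255, 0, 0, 0, -1.5, 255, 0, 0, 0, -1.5, 255, 0, 0, 0, -1.5, 255, 0, 0, 0, -1.5, 255, 0, 0, 0, -1.5, 255, 0, 0, 0, -1.5, 255, 0, 0, 0, -1.5, 255, 0, 0, 0, -1.5, 255, 0, 0, 0, -1.5]'

```text
t: 22.65
eef_pos: [0.5403, 0.0445, 0.151]
tool_rot: [-0.0, 0.939, 0.344, 0.0]
contact_force: [-0.3, 1.6, 7.1]
gripper_width: 0.156
grasp_force: 58.6
```

Request:
carry_out --targets '[255, 0, 0, 0, -1.5, 255, 0, 0, 0, -1.5, 255, 0, 0, 0, -1.5, 255, 0, 0, 0, -1.5, 255, 0, 0, 0, -1.5, 255, 0, 0, 0, -1.5, 255, 0, 0, 0, -1.5, 255, 0, 0, 0, -1.5, 255, 0, 0, 0, -1.5, 255, 0, 0, 0, -1.5, 255, 0, 0, 0, -1.5, 255, 0, 0, 0, -1.5, 255, 0, 0, 0, -1.5, 255, 0, 0, 0, -1.5, 255, 0, 0, 0, -1.5, 255, 0, 0, 0, -1.5, 255, 0, 0, 0, -1.5, 255, 0, 0, 0, -1.5, 255, 0, 0, 0, -1.5, 255, 0, 0, 0, -1.5]'

```text
t: 24.65
eef_pos: [0.5403, 0.0444, 0.151]
tool_rot: [-0.0, 0.996, 0.089, 0.0]
contact_force: [-0.8, 0.5, 7.6]
gripper_width: 0.155
grasp_force: 58.6
```

Request:
carry_out --targets '[255, 0, 0, 0, -1.5, 255, 0, 0, 0, -1.5, 255, 0, 0, 0, -1.3, 255, 0, 0, 0, -1.1, 255, 0, 0, 0, -0.9, 255, 0, 0, 0, -0.7, 255, 0, 0, 0, -0.5, 255, 0, 0, 0, -0.3, 255, 0, 0, 0, -0.2, 255, 0, 0, 0, 0, 255, 0, 0, 0, 0]'

```text
t: 25.75
eef_pos: [0.5404, 0.0444, 0.1511]
tool_rot: [-0.0, 1.0, 0.02, 0.0]
contact_force: [-1.0, 0.5, 6.8]
gripper_width: 0.152
grasp_force: 58.6
```

```bash
python3 - <<'E'
from h import *
np.set_printoptions(precision=4,suppress=True)
o=bot.get_obs(); print(o["q"],o["eef_pos"],o["tool_rot"],o["contact_force"],o["torque"])
shot("top","top5"); shot("side","side5"); shot("wrist","w5")
a=cv2.imread("pics/top5.png")[170:250,200:280]; b=cv2.imread("pics/side5.png")[155:235,180:260]
cv2.imwrite("pics/c5.png",np.hstack([cv2.resize(x,(400,400),interpolation=cv2.INTER_CUBIC) for x in (a,b)]))
E
```

```text
[-0.897   0.5066  0.9295  1.9946 -0.522   0.8963 -1.2189] [0.5404 0.0444 0.1511] [-0.0003  0.9998  0.0201  0.0003] [-1.0111  0.46    6.7543] [0.0509 0.1621 0.0013]
```

View pics/c5.png

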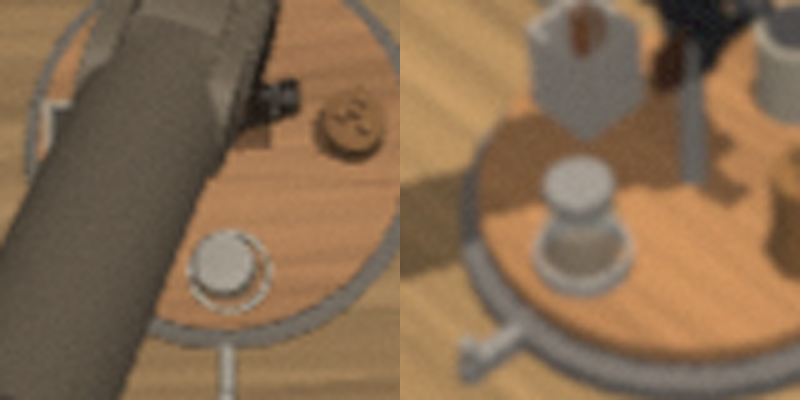

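The collar is at about (230,272) in the top crop with the jar upright in it, and the pointer bar is directly below at column 227, so it is nearly in line.

```bash
python3 - <<'E'
from h import *
np.set_printoptions(precision=4,suppress=True)
c=load("top5"); k=crop(c,229.5,272,.06,5,200,170); b=crop(c,227.5,355,.02,5,200,170); b2=crop(c,227.5,395,.02,5,200,170)
p=crop(load("top0"),477,500,.04); s=crop(load("top0"),476,249,.02)
print("collar",k,"bar",b,b2,"ptr",p,"stand",s)
ang=lambda a,o: np.degrees(np.arctan2(*(a-o)[1::-1]))
print("pointer",ang(p,s),"collar",ang(k,s),np.hypot(*(k-s)[:2]))
s2=load("side5"); g=lambda U,V,z:crop(s2,U-400,V,z,5,180,155)
K,P=g(585,246,.06),g(469,352,.04); print("side collar",K,"ptr",P)
A=np.array([.5404,.0444,0]); print("with tcp axis",ang(P,A),ang(K,A),np.hypot(*(P-A)[:2]))
# rank axis from the side view: post foot on disc
f=g(694,182,.044); print("foot",f,ang(P,f),ang(K,f))
E
```

```text
collar [0.4339 0.0379 0.06  ] bar [0.3701 0.0422 0.02  ] [0.3381 0.0426 0.02  ] ptr [0.3339 0.0421 0.04  ] stand [0.5372 0.0413 0.02  ]
pointer 179.78647606866363 collar -178.08473873771482 0.1033883528116425
side collar [0.4375 0.0394 0.06  ] ptr [0.3338 0.0377 0.04  ]
with tcp axis -178.15529070707893 -177.20012510481294 0.206739713060164
foot [0.5386 0.0412 0.044 ] -179.0447484469499 -178.98490548640032
```

Request:
carry_out --targets '[255, 0, 0, 0, -0.4, 255, 0, 0, 0, -0.7, 255, 0, 0, 0, -0.7, 255, 0, 0, 0, -0.4, 255, 0, 0, 0, 0, 255, 0, 0, 0, 0, 255, 0, 0, 0, 0, 255, 0, 0, 0, 0]'

```text
t: 26.7
eef_pos: [0.5404, 0.0444, 0.1511]
tool_rot: [-0.0, 1.0, 0.001, 0.0]
contact_force: [-0.6, 1.5, 7.3]
gripper_width: 0.156
grasp_force: 58.7
```

```bash
python3 - <<'E'
from h import *
np.set_printoptions(precision=4,suppress=True)
o=bot.get_obs(); print(o["eef_pos"],o["tool_rot"],o["contact_force"],o["torque"],o["grasp_force"])
shot("top","top6"); shot("side","side6")
a=cv2.imread("pics/top6.png")[210:260,220:270]; b=cv2.imread("pics/side6.png")[175:235,185:245]
cv2.imwrite("pics/c6.png",np.hstack([cv2.resize(x,(400,400),interpolation=cv2.INTER_CUBIC) for x in (a,b)]))
E
```

```text
[0.5404 0.0444 0.1511] [-0.0004  1.      0.0009  0.0003] [-0.5674  1.4806  7.2949] [ 0.0749  0.1936 -0.0243] 58.67570221424103
```

View pics/c6.png

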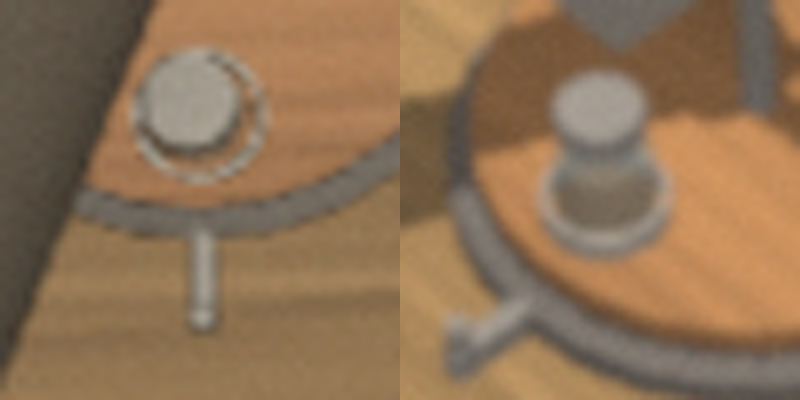

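In the top crop the collar is centred at (200,116) and the pointer post at (202,318). The jar stands inside the ring.

```bash
python3 - <<'E'
from h import *
c=load("top6"); k=crop(c,200,116,.06,8,220,210); p=crop(c,202,318,.04,8,220,210); s=crop(load("top0"),476,249,.02); print(k,p,s)
ang=lambda a,o: np.degrees(np.arctan2(*(a-o)[1::-1]))
for o in (s,np.array([.5375,.0425,0])): print(ang(k,o),ang(p,o))
s2=load("side6"); g=lambda U,V,z:crop(s2,U-400,V,z,400/60,185,175)
K,P,F=g(605,190,.06),g(459,326,.04),g(756,110,.044); print(K,P,F,ang(K,F),ang(P,F),ang(P,K))
E
```

```text
[0.43368803 0.04156258 0.06      ] [0.33506939 0.04280745 0.04      ] [0.53719959 0.04132239 0.02      ]
179.86704757509165 179.57905063791586
-179.48263500574268 179.91297847486084
[0.43661823 0.04470797 0.06      ] [0.33787216 0.04254068 0.04      ] [0.53735706 0.04193156 0.044     ] 178.42130353010296 179.82504893711666 -178.74267260983953
```

Top and side views bracket the pointer line within about 1°, so the collar is aligned and the handle is held.

```bash
python3 -c "
from station import bot
print(bot.hand_in())"
```

```text
the job is handed in; nothing more can be done
None
```

The jar is seated in the empty collar and released, the carousel is turned to the pointer (in line to about 1° by the cameras) and still held by its handle, and the job was handed in at about 27 s with no verdict returned.

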